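Sort the turned and milled chair parts into their trays

TASK

Sort the loose wooden parts on the bench into their trays: lay both turned spindles flat on the floor of the broad undivided tray, neither on top of the other; put the two table buttons in the divided tray, one in each compartment, flat on the floor the way up they are now; and stand the finial upright on its foot in the round tin. Let go of everything and leave it at rest.

Things in the scene. Friction and masses are not known exactly. Their poses are not given: they have to be found in the camera images.
- spindle_a: A turned chair spindle of pale wood, lying on the bench: 110 mm long, with a square middle 40 mm long and 24 x 24 mm in section, and beaded round ends 17 to 21 mm thick. Origin at the centre of the piece, 12 mm above what it lies on; x along its length, z up at the start. The two spindles are alike.
- spindle_b: A turned chair spindle of pale wood, lying on the bench: 110 mm long, with a square middle 40 mm long and 24 x 24 mm in section, and beaded round ends 17 to 21 mm thick. Origin at the centre of the piece, 12 mm above what it lies on; x along its length, z up at the start. The two spindles are alike.
- button_a: A wooden table button (clip for fixing a table top), pale wood: a block 42 x 30 mm and 22 mm high with a screw hole in its top, and a low tongue, 16 mm long, 30 mm wide and 10 mm high, sticking out at its +x end. Origin at the centre of the block's underside (the whole footprint runs from x = -21 to +37 mm); z up. Lies flat, tongue at the bottom. The two buttons are alike.
- button_b: A wooden table button (clip for fixing a table top), pale wood: a block 42 x 30 mm and 22 mm high with a screw hole in its top, and a low tongue, 16 mm long, 30 mm wide and 10 mm high, sticking out at its +x end. Origin at the centre of the block's underside (the whole footprint runs from x = -21 to +37 mm); z up. Lies flat, tongue at the bottom. The two buttons are alike.
- finial: A turned finial (round pommel) of pale wood, standing on its foot: 50 mm high, foot 32 mm across, widest 36 mm across at 29 mm above its foot, narrow neck below, pointed top. Origin at the centre of its underside, z up along its axis.
- broad_tray: Broad undivided plywood tray, fixed to the bench: 160 mm along x, 150 mm along y, 20 mm high, walls and floor 5 mm thick (inside 150 x 140 mm). Origin at the centre of its underside.
- split_tray: Longer, narrower plywood tray with two compartments, fixed to the bench: 190 mm along x, 110 mm along y, 20 mm high, walls and floor 5 mm thick; a 4 mm divider across its middle, as high as the walls, makes two compartments, each 88 mm along x and 100 mm along y inside, centred at x = -46 and +46 mm. Origin at the centre of its underside.
- round_tin: Shallow round open steel tin, fixed to the bench: 144 mm across, 25 mm high, wall 3 mm, floor 4 mm thick (138 mm across inside). Origin at the centre of its underside.
Things that resemble listed ones, but are neither listed nor needed, are in the scene too. What is shaped like the spindle_a but orange or purple is not meant.

How it is judged (in metres and radians):
At the end, for the whole second after the job is handed in: Within 8 degrees of level or upright, at rest: both spindles on the broad tray's floor (within 5 mm of resting height); one button in each compartment of the divided tray and the finial in the round tin (undersides at most 6 mm above the floor, finial within 60 mm of the tin's centre) (x of spindle_a in the frame of broad_tray between -0.068 and 0.068 m and y of spindle_a in the frame of broad_tray between -0.066 and 0.066 m and z of spindle_a in the frame of broad_tray between 0.01 and 0.022 m and angle between spindle_a's own x axis and vertical between 1.42 and 1.72 rad and x of spindle_b in the frame of broad_tray between -0.068 and 0.068 m and y of spindle_b in the frame of broad_tray between -0.066 and 0.066 m and z of spindle_b in the frame of broad_tray between 0.01 and 0.022 m and angle between spindle_b's own x axis and vertical between 1.42 and 1.72 rad and y of button_a in the frame of split_tray between -0.045 and 0.045 m and z of button_a in the frame of split_tray between 0 and 0.011 m and angle between each of button_a, button_b, finial's own z axis and vertical below 0.15 rad and y of button_b in the frame of split_tray between -0.045 and 0.045 m and z of button_b in the frame of split_tray between 0 and 0.011 m and ((x of button_a in the frame of split_tray between 0.012 and 0.085 m and x of button_b in the frame of split_tray between -0.085 and -0.012 m) or (x of button_a in the frame of split_tray between -0.085 and -0.012 m and x of button_b in the frame of split_tray between 0.012 and 0.085 m)) and horizontal distance between finial and round_tin below 0.06 m and z of finial in the frame of round_tin between 0 and 0.01 m and linear speed of each of spindle_a, spindle_b, button_a, button_b, finial below 0.02 m/s and angular speed of each of spindle_a, spindle_b, button_a, button_b, finial below 0.3 rad/s); the robot touches nothing.
It also fails if it takes over 122 s, if anything falls off the work surface, if the arm or the gripper's body presses on something with over 40 N, if the wrist force passes 120 N, or if a joint passes its speed limit or range.

ROBOT

A 6-joint arm with a two-finger parallel gripper is mounted at the origin on the work surface. World frame = base frame: x ahead of the robot, y to its left, z up, the work surface at z = 0. Lengths are in m, angles in degrees, forces in N, time in s.
With the tool pointing down it reaches from about 0.375 to 0.9 m from the base axis. Payload 3.1 kg.
Tool frame: the origin (TCP) lies on the centre line of the jaws, within the pads' length; the fingertips stand 22 mm ahead of it and the grasp point (between the pads) lies 3 mm ahead of it; z points along the fingers, y is the line along which they close (so a half turn about z gives the same grasp; the last joint's range is limited). The gripper opens to 87 mm and grips with 3 to 60 N. Pads are 19 mm wide; open, the fingers measure 117 mm over their backs; the gripper's body (75 mm by 190 mm) begins 51 mm behind the grasp point.
Start: joints at [59.616, 30.224, 82.088, -0, 67.689, -10.227], TCP at [0.215, 0.587, 0.245] pointing down, gripper open.
Joint ranges: [-176.69, 176.69], [-43.24, 126.21], [12.49, 139.97], [-82, 262], [0, 151.66], [-163.58, 163.58]. Speed limits (degrees/s): [159.86, 159.86, 180, 180, 180, 180].

INTERFACE

Orientations are given as a 3x3 rotation matrix whose columns are the frame's x, y, z axes.
In Python, from rig import * gives the robot as it stands.
- The arm moves only by the shell command python3 -m jog 'ROWS'. ROWS is text: rows parted by semicolons, each of 7 numbers parted by spaces: the shift along the tool's x, y, z in mm, then the turn, a rotation vector about the tool's x, y, z in rad, then the finger opening in mm, from 0 to 87. In form: tx ty tz ax ay az fingers; .... A call has 1 to 12 rows; each row shifts and turns the commanded pose from where the row before left it, along the tool's axes as they then stand; what a row does not reach is not made up. A row lasts 1/8 s, in which the tool goes at most 62.5 mm and 10.7 degrees, less where a joint would pass 70% of its speed; a pose out of reach is approached as far as the arm can. A call with a gripper value outside its range is refused whole. The fingers move at their own pace and stop on an object; the grip force is fixed at half the most. Time passes only in rows, so rows that do not move let the fingers close. It gives the time, the measured TCP pose, the force, the opening and the grip force at its end, in the units of the state.
- read_state(): the state, without advancing time (a new reading comes with each control period).
- capture(name): name is "scene" or "top" or "wrist"; returns a dict with "color" (400x640x3 uint8, red, green, blue), "camera_matrix" (3x3 intrinsics, pixels), "R" (3x3) and "t" (3): a world point X has camera coordinates R X + t. Camera axes: x right, y down, z forward; pixel columns grow to the right and rows downward; lengths in m; the calibration is good to about 2 mm. A picture is of the moment at which its call begins. There is no depth.
- hand_in(): hands the job in; it is judged then, once.
Trained networks look in the newest picture that a camera, given by its name, has taken for a name from the list of things; names that differ only in an ending like _2 or _b are one class to them, and where a whole thing is asked for, a point or a joint stands for the part that bears it (a point fixed in the world has none). Each returns a list of dicts, best first, with "conf" (0 to 1); they miss things now and then, are a little off and sometimes report something else, mostly with a low value. They report only what shows in the picture. A call takes as long as a camera call. They do not tell look-alikes from the thing itself.
- find_in(camera, target): "at" ([x, y, z] in m, in world coordinates, good to about 4 mm: the middle of the surface that is visible of it).
- trace(camera, target): "pixels" (400x640 bool, what is visible of it).
- place_of(camera, target): "at" ([x, y, z] in m, in world coordinates, good to about 4 mm: a listed point, or the origin of a listed thing).
The state is a dict: "time_s": time; "joint_positions": joint angles; "qvel": joint speeds; "tau": joint torques, N m; "position": TCP position; "tcp_rot": TCP orientation; "force": force on the tool from outside, world axes, zero at the start; "moment": the same for the moment, N m; "opening": opening from 0.0 (shut) to 1.0 (fully open); "grasp_force": force on a finger pad.
Only numpy, scipy, OpenCV 4.12 (cv2) and the standard library are available. Lean on these libraries where they do the work, as an engineer would, in place of code of your own. Each camera call takes 0.05 s, during which the arm holds its last target. There are 200 camera calls.

## Working session

There is one attempt and no reset: what is moved stays moved. The work goes in short steps, Python scripts to look and compute and a shell command to move; the robot and the scene stay as the last step left them, time stands still between calls to the robot, and variables do not carry over. Pictures are saved under pics/ and viewed, at most 14 in all, crops included, and the job is handed in when it is done.

```bash
ls; mkdir -p pics
python3 - <<'E'
from rig import *
import cv2
for n in ("top","scene"):
    c=capture(n); cv2.imwrite(f"pics/{n}0.png",c["color"][:,:,::-1]); print(n,c["camera_matrix"].tolist(),c["R"].round(3).tolist(),c["t"].round(3).tolist())
    for t in ("spindle_a","button_a","finial","broad_tray","split_tray","round_tin"):
        print(t,[(round(d["conf"],2),[round(v,3) for v in d["at"]]) for d in place_of(n,t)])
s=read_state(); print(s["position"],s["tcp_rot"],s["time_s"],s["force"])
E
```

```text
pics
top [[468.060052906832, 0.0, 319.45424853797505], [0.0, 468.060052906832, 196.58851135699948], [0.0, 0.0, 1.0]] [[-0.001, -1.0, 0.006], [-0.986, -0.0, -0.168], [0.168, -0.006, -0.986]] [-0.048, 0.583, 1.108]
spindle_a [(0.94, [0.718, -0.451, 0.013]), (0.72, [0.715, -0.3, 0.013]), (0.67, [0.525, -0.369, 0.003]), (0.58, [0.614, 0.193, 0.008]), (0.56, [0.623, -0.175, 0.012])]
button_a [(0.71, [0.451, 0.191, -0.0]), (0.53, [0.455, -0.168, 0.003])]
finial [(0.45, [0.529, -0.367, 0.001]), (0.44, [0.433, 0.008, 0.001])]
broad_tray [(0.65, [0.526, -0.365, 0.004])]
split_tray [(0.67, [0.653, -0.011, -0.001])]
round_tin [(0.66, [0.52, 0.369, -0.001]), (0.46, [0.453, 0.19, 0.002])]
scene [[445.07318672698034, 0.0, 322.02961910818914], [0.0, 445.07318672698034, 204.86613057066086], [0.0, 0.0, 1.0]] [[-0.194, 0.981, -0.007], [0.711, 0.136, -0.69], [-0.676, -0.139, -0.724]] [0.151, -0.348, 1.532]
spindle_a [(0.85, [0.623, -0.177, 0.015]), (0.7, [0.716, -0.302, 0.013]), (0.64, [0.622, 0.203, 0.009]), (0.56, [0.716, -0.451, 0.008])]
button_a [(0.53, [0.454, -0.168, 0.001]), (0.47, [0.651, -0.011, 0.003])]
finial [(0.63, [0.434, 0.01, -0.002])]
broad_tray [(0.77, [0.528, -0.366, 0.002])]
split_tray [(0.84, [0.65, -0.014, 0.003]), (0.41, [0.454, -0.169, -0.0])]
round_tin [(0.9, [0.519, 0.361, -0.004])]
[0.21531677 0.5867272  0.24458219] [[-9.38779303e-01  3.44519106e-01  7.73191634e-05]
 [ 3.44519110e-01  9.38779304e-01  3.41184606e-05]
 [-6.08311688e-05  5.86676340e-05 -9.99999996e-01]] 0.7 [ 0.45373158 -0.41258634 -0.31877727]
```

View pics/top0.png

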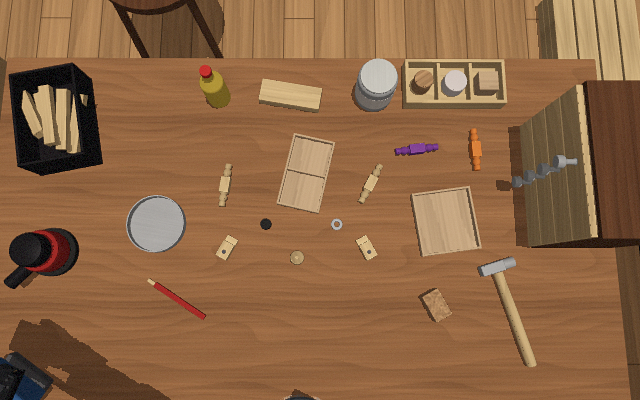

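View pics/scene0.png

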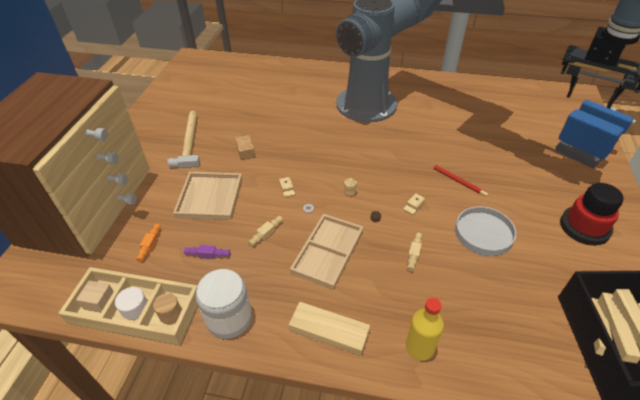

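The top view shows the pale spindles at px (225,185) and (371,184), the buttons at (227,248) and (366,248), and the finial at (297,257). The trays are at (446,221), (306,173) and (156,223). The purple and orange look-alikes are at (416,149) and (475,149). The scene view agrees.

```bash
cat > h.py <<'E'
from rig import *
import numpy as np, cv2
def ray(c,uv):
    d=c["R"].T@np.linalg.inv(c["camera_matrix"])@np.array([uv[0],uv[1],1.]); return -c["R"].T@c["t"],d
def onplane(c,uv,z):
    o,d=ray(c,uv); return o+d*(z-o[2])/d[2]
def tri(views):  # [(cam,uv),...] least-squares meeting point, rms
    A=np.zeros((3,3));b=np.zeros(3);L=[]
    for c,uv in views:
        o,d=ray(c,uv);d=d/np.linalg.norm(d);P=np.eye(3)-np.outer(d,d);A+=P;b+=P@o;L.append((P,o))
    x=np.linalg.solve(A,b); return x,max(np.linalg.norm(P@(x-o)) for P,o in L)
def proj(c,X):
    p=c["camera_matrix"]@(c["R"]@np.asarray(X)+c["t"]); return p[:2]/p[2]
def rect(c,mask,z):
    ys,xs=np.nonzero(mask); P=np.array([onplane(c,(x,y),z)[:2] for x,y in zip(xs,ys)],np.float32)*1000
    (cx,cy),(w,h),a=cv2.minAreaRect(P)
    if w<h: w,h,a=h,w,a+90
    return np.round([cx,cy,w,h,(a+90)%180-90],1), np.array([xs.mean(),ys.mean()])
def step(target,yaw=None,open_=None):
    "tool-frame shift (mm) to move TCP to target (m), turn about tool z (deg) so tool y axis lies along world yaw(deg) mod 180"
    s=read_state();R=np.array(s["tcp_rot"]);d=R.T@(np.array(target)-s["position"])*1000
    out=[d.round(1).tolist()]
    if yaw is not None:
        y=np.array([np.cos(np.radians(yaw)),np.sin(np.radians(yaw)),0]);v=R.T@y
        a=np.degrees(np.arctan2(-v[0],v[1]));a=(a+90)%180-90
        out+=[("turn deg",round(a,1),"rad",round(np.radians(a),3),"j6",round(s["joint_positions"][5],1))]
    return out
E
python3 - <<'E'
from h import *
C={n:capture(n) for n in("top","scene")}
cen={}
for n,c in C.items():
    print(n)
    for t,z in (("spindle_a",.012),("button_a",.022),("finial",.025),("broad_tray",.02),("split_tray",.02),("round_tin",.025)):
        for d in trace(n,t):
            if d["pixels"].sum()<20: continue
            r,uv=rect(c,d["pixels"],z); col=c["color"][d["pixels"]].mean(0).round()
            if d["conf"]>.4: print(t,round(d["conf"],2),r.tolist(),uv.round(1),col); cen.setdefault(t,{}).setdefault(n,[]).append(uv)
print("tri")
for t,v in cen.items():
    for a in v.get("top",[]):
        for b in v.get("scene",[]):
            x,e=tri([(C["top"],a),(C["scene"],b)])
            if e<.006: print(t,a.round(),x.round(4),e.round(4))
E
```

```text
top
spindle_a 0.83 [716.2, -300.6, 109.1, 28.7, -81.6] [416.7 148.6] [111.  57. 126.]
spindle_a 0.79 [625.4, -178.2, 111.7, 22.9, -26.9] [370.3 182.7] [184. 155. 110.]
spindle_a 0.6 [715.4, -453.0, 113.4, 31.3, -3.1] [474.9 149.2] [180. 103.  47.]
button_a 0.65 [460.6, 183.2, 57.5, 34.5, -29.5] [226.5 247.1] [193. 165. 120.]
button_a 0.64 [528.1, -363.4, 168.7, 156.4, 8.7] [445.2 220.7] [185. 155. 119.]
button_a 0.63 [460.4, -163.7, 57.5, 32.0, 27.8] [366.2 247.1] [198. 170. 124.]
button_a 0.49 [434.4, 7.9, 34.7, 31.9, 90.0] [297.1 257.5] [166. 138.  96.]
finial 0.7 [435.5, 9.0, 36.7, 36.4, 45.1] [296.6 257.1] [161. 131.  91.]
broad_tray 0.58 [527.4, -365.1, 160.2, 156.3, 8.0] [445.3 220.8] [186. 156. 120.]
split_tray 0.95 [650.7, -12.5, 192.3, 110.7, -13.5] [305.5 172.8] [189. 158. 122.]
round_tin 0.84 [518.7, 359.3, 145.5, 142.4, 47.4] [155.8 223.5] [160. 157. 153.]
scene
spindle_a 0.96 [623.0, -175.0, 116.1, 38.0, -22.4] [265.3 230.3] [190. 161. 112.]
spindle_a 0.92 [618.6, 197.2, 122.5, 23.7, -7.3] [414.6 251.2] [202. 171. 120.]
spindle_a 0.7 [716.8, -297.5, 114.3, 39.6, -79.1] [
[... 326 characters left out ...]
 [209. 179. 127.]
broad_tray 0.9 [535.9, -358.6, 183.5, 160.4, 8.1] [209.  195.7] [195. 164. 124.]
split_tray 0.55 [658.9, -8.5, 200.5, 112.4, -12.9] [327.5 250.9] [201. 170. 129.]
round_tin 0.72 [529.7, 363.3, 159.8, 141.8, -25.5] [485.4 230.6] [170. 166. 159.]
tri
spindle_a [417. 149.] [ 0.7154 -0.2987  0.0113] 0.0025
spindle_a [370. 183.] [ 0.6253 -0.1777  0.0118] 0.0009
spindle_a [475. 149.] [ 0.7145 -0.452   0.0108] 0.0011
button_a [226. 247.] [0.4608 0.187  0.0099] 0.0015
button_a [366. 247.] [ 0.4605 -0.1637  0.0102] 0.0016
broad_tray [445. 221.] [ 0.5277 -0.368   0.0039] 0.0012
split_tray [305. 173.] [ 0.6533 -0.0115  0.0032] 0.0002
round_tin [156. 224.] [0.5203 0.3672 0.0099] 0.0014
```

```bash
python3 -c "
from h import *
print(step((.619,.196,.15),82.5))"
```

```text
[[-513.6, -227.7, 94.5], ('turn deg', np.float64(-12.7), 'rad', np.float64(-0.221), 'j6', np.float64(-10.2))]
```

```bash
python3 -m jog '-51.4 -22.8 9.4 0 0 0 87;-51.4 -22.8 9.4 0 0 0 87;-51.4 -22.8 9.4 0 0 0 87;-51.4 -22.8 9.4 0 0 0 87;-51.4 -22.8 9.4 0 0 0 87;-51.4 -22.8 9.4 0 0 0 87;-51.4 -22.8 9.4 0 0 0 87;-51.4 -22.8 9.4 0 0 0 87;-51.4 -22.8 9.4 0 0 0 87;-51.4 -22.8 9.4 0 0 0 87;0 0 0 0 0 -0.11 87;0 0 0 0 0 -0.11 60'
cat >> h.py <<'E'
def look(name,t,zs,save=None):
    c=capture(name)
    if save: cv2.imwrite(f"pics/{save}.png",c["color"][:,:,::-1])
    for d in trace(name,t):
        if d["conf"]>.3 and d["pixels"].sum()>20:
            r,uv=rect(c,d["pixels"],zs); print(name,t,round(d["conf"],2),r.tolist(),uv.round(),c["color"][d["pixels"]].mean(0).round())
    for d in place_of(name,t): print("  origin",round(d["conf"],2),np.round(d["at"],4))
E
python3 - <<'E'
from h import *
look("wrist","spindle_a",.012,"w1")
E
```

```text
time_s: 2.9
position: [0.62, 0.1944, 0.1501]
tcp_rot: [[-0.992, 0.13, -0.0], [0.13, 0.992, 0.0], [0.0, -0.0, -1.0]]
force: [-0.3, 0.3, 0.0]
opening: 0.949
grasp_force: 0.0
wrist spindle_a 0.68 [622.3, 196.6, 114.6, 25.2, -7.5] [319. 189.] [154. 130.  92.]
  origin 0.58 [0.6196 0.1947 0.0162]
  origin 0.5 [0.5223 0.3669 0.0065]
```

View pics/w1.png

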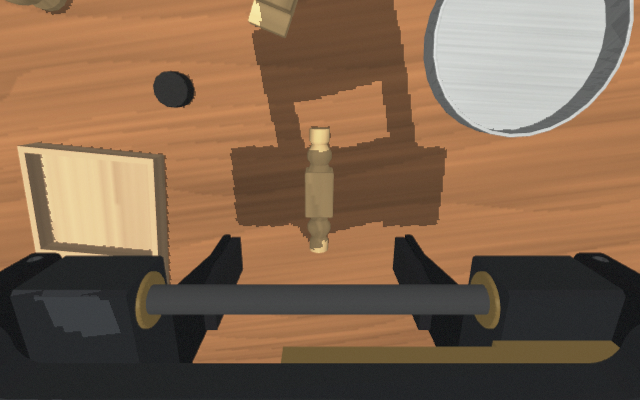

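The wrist view shows the spindle at px (319,189), aligned with the jaws and centred between them. Descending to grasp it.

```bash
python3 -m jog '0 1 45 0 0 0 60;0 0 45 0 0 0 60;0 0 24 0 0 0 60;0 0 10 0 0 0 60;0 0 0 0 0 0 60;0 0 0 0 0 0 0;0 0 0 0 0 0 0;0 0 0 0 0 0 0;0 0 0 0 0 0 0;0 0 0 0 0 0 0;0 0 -20 0 0 0 0'
python3 - <<'E'
from h import *
import math
B=np.array([.527,-.367]);a=math.radians(8)
for y in (-.03,.03):
    p=B+y*np.array([-math.sin(a),math.cos(a)]);print(y,p.round(4),step((*p,.1),98))
E
```

```text
time_s: 4.42
position: [0.6179, 0.1963, 0.0456]
tcp_rot: [[-0.991, 0.132, -0.004], [0.132, 0.991, -0.001], [0.004, -0.001, -1.0]]
force: [-0.5, -0.1, -0.3]
opening: 0.271
grasp_force: 30.0
-0.03 [ 0.5312 -0.3967] [[8.2, -599.3, -53.7], ('turn deg', np.float64(-15.6), 'rad', np.float64(-0.272), 'j6', np.float64(-74.7))]
0.03 [ 0.5228 -0.3373] [[24.3, -541.5, -53.7], ('turn deg', np.float64(-15.6), 'rad', np.float64(-0.272), 'j6', np.float64(-74.7))]
```

The cabinet stands close behind the broad tray, so I'll lay the spindles along the tray's y axis. That keeps the wide gripper body clear of it.

```bash
python3 -c "
from h import *
print(step((.5587,-.3625,.1),8))"
```

```text
[[-14.6, -561.8, -53.8], ('turn deg', np.float64(74.4), 'rad', np.float64(1.299), 'j6', np.float64(-74.7))]
```

```bash
python3 -m jog '0 0 -54 0 0 0 0;-1.5 -46 0 0 0 0 0;-1.5 -57 0 0 0 0 0;-1.5 -57 0 0 0 0 0;-1.5 -57 0 0 0 0 0;-1.5 -57 0 0 0 0 0;-1.5 -57 0 0 0 0 0;-1.5 -57 0 0 0 0 0;-1.5 -57 0 0 0 0 0;-1.5 -57 0 0 0 0 0;-1.5 -60 0 0 0 0 0;0 0 0 0 0 0 0'
python3 -m jog '0 0 0 0 0 0.1856 0;0 0 0 0 0 0.1856 0;0 0 0 0 0 0.1856 0;0 0 0 0 0 0.1856 0;0 0 0 0 0 0.1856 0;0 0 0 0 0 0.1856 0;0 0 0 0 0 0.1856 0;0 0 0 0 0 0 0;0 0 0 0 0 0 0'
python3 - <<'E'
from h import *
import math
look("wrist","broad_tray",.02,"w2")
look("wrist","spindle_a",.09)
look("top","broad_tray",.02)
print(step((.5587,-.3625,.032),8))
E
```

```text
time_s: 5.92
position: [0.5603, -0.3687, 0.1023]
tcp_rot: [[-0.991, 0.137, 0.004], [0.137, 0.991, -0.005], [-0.004, -0.004, -1.0]]
force: [-1.3, 1.1, -0.5]
opening: 0.271
grasp_force: 30.0
time_s: 7.05
position: [0.5606, -0.3619, 0.1011]
tcp_rot: [[-0.143, 0.99, 0.0], [0.99, 0.143, 0.0], [-0.0, 0.0, -1.0]]
force: [-0.0, 0.2, -0.2]
opening: 0.276
grasp_force: 30.0
wrist broad_tray 0.96 [525.6, -347.6, 162.0, 117.9, 8.2] [261. 172.] [167. 142. 108.]
  origin 0.62 [ 0.5245 -0.368   0.0038]
wrist spindle_a 0.98 [660.6, -292.3, 75.5, 26.9, -82.8] [553. 151.] [118.  65. 141.]
wrist spindle_a 0.75 [679.6, -394.2, 36.3, 24.0, -9.5] [521. 338.] [206. 120.  56.]
wrist spindle_a 0.74 [561.1, -359.1, 108.8, 24.8, -81.3] [317. 238.] [153. 129.  91.]
  origin 0.9 [ 0.7133 -0.2978  0.0103]
  origin 0.71 [ 0.5588 -0.363   0.0881]
[[0.3, -1.6, 68.5], ('turn deg', np.float64(0.0), 'rad', np.float64(0.0), 'j6', np.float64(-50.5))]
```

View pics/w2.png

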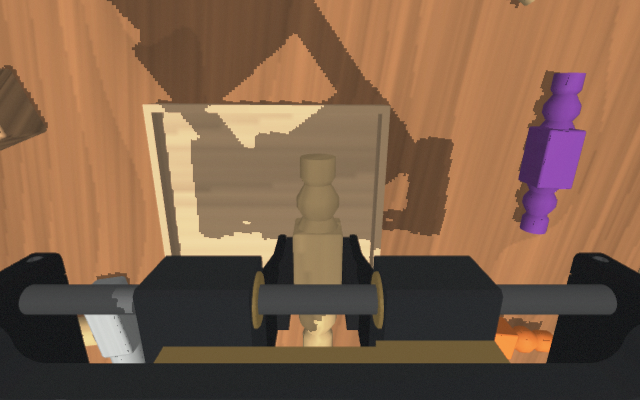

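The spindle is held at px (317,210) over the right half of the tray, parallel to its walls. Lowering it.

```bash
python3 -m jog '0 -3 30 0 0 0 0;0 0 25 0 0 0 0;0 0 10 0 0 0 0;0 0 4.5 0 0 0 0;0 0 0 0 0 0 0;0 0 0 0 0 0 38;0 0 0 0 0 0 38;0 0 0 0 0 0 38;0 0 -40 0 0 0 38;0 0 -50 0 0 0 38;0 0 0 0 0 0 60'
python3 - <<'E'
from h import *
look("top","spindle_a",.017)
print(step((.625,-.1775,.12),63))
E
```

```text
time_s: 8.88
position: [0.56, -0.3652, 0.1259]
tcp_rot: [[-0.139, 0.99, 0.007], [0.99, 0.139, -0.007], [-0.008, 0.006, -1.0]]
force: [0.7, -0.4, -0.4]
opening: 0.484
grasp_force: 0.0
top spindle_a 0.78 [740.3, -451.5, 54.8, 28.6, -3.3] [474. 141.] [211. 125.  57.]
top spindle_a 0.63 [714.6, -298.2, 110.3, 28.6, -81.6] [415. 149.] [126.  66. 142.]
top spindle_a 0.6 [556.5, -334.6, 18.0, 15.4, -90.0] [433. 209.] [133. 109.  75.]
  origin 0.57 [ 0.7133 -0.3004  0.0125]
  origin 0.47 [ 0.7159 -0.4488  0.013 ]
  origin 0.44 [ 0.5538 -0.3668  0.0145]
[[173.6, 93.3, 0.5], ('turn deg', np.float64(-55.0), 'rad', np.float64(-0.96), 'j6', np.float64(-50.7))]
```

```bash
python3 -m jog '43.4 23.3 0 0 0 0 60;43.4 23.3 0 0 0 0 60;43.4 23.3 0 0 0 0 60;43.4 23.3 0 0 0 0 60;0 0 0 0 0 -0.16 60;0 0 0 0 0 -0.16 60;0 0 0 0 0 -0.16 60;0 0 0 0 0 -0.16 60;0 0 0 0 0 -0.16 60;0 0 0 0 0 -0.16 60;0 0 0 0 0 0 60'
python3 - <<'E'
from h import *
look("wrist","spindle_a",.012,"w3")
look("top","broad_tray",.02)
look("top","spindle_a",.017,"t3")
print(step((.625,-.1775,.026),63))
E
```

```text
time_s: 10.4
position: [0.6244, -0.1775, 0.1191]
tcp_rot: [[-0.89, 0.455, -0.003], [0.455, 0.89, 0.002], [0.004, -0.0, -1.0]]
force: [1.3, -0.6, 0.1]
opening: 0.688
grasp_force: 0.0
wrist spindle_a 0.95 [626.2, -176.8, 114.9, 24.9, -27.9] [318. 199.] [160. 135.  95.]
wrist spindle_a 0.81 [711.8, -282.6, 85.1, 29.5, -89.0] [261. 333.] [109.  60. 131.]
wrist spindle_a 0.64 [556.7, -356.7, 98.9, 26.7, -83.1] [ 83. 226.] [206. 181. 127.]
  origin 0.77 [ 0.7129 -0.3     0.0126]
  origin 0.63 [ 0.6199 -0.179   0.0107]
  origin 0.62 [ 0.5592 -0.3641  0.02  ]
top broad_tray 0.91 [527.3, -363.9, 160.0, 153.5, 8.1] [445. 222.] [201. 170. 133.]
  origin 0.65 [ 0.5272 -0.3694  0.0032]
top spindle_a 0.56 [712.7, -451.2, 115.2, 31.1, -3.1] [475. 150.] [195. 116.  54.]
top spindle_a 0.53 [559.1, -365.1, 113.1, 27.2, -80.5] [445. 208.] [196. 167. 122.]
  origin 0.69 [ 0.5557 -0.3668  0.0132]
  origin 0.6 [ 0.7143 -0.4489  0.0132]
[[0.8, 0.3, 95.1], ('turn deg', np.float64(-0.0), 'rad', np.float64(-0.0), 'j6', np.float64(-88.7))]
```

View pics/t3.png

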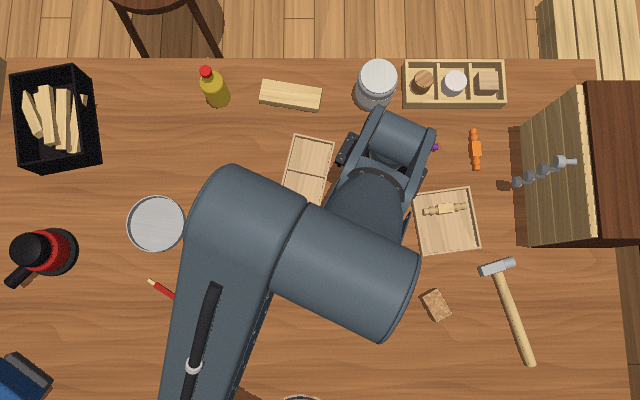

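The first spindle lies flat in the tray at px (445,208). The jaws are centred over the second one.

```bash
python3 -m jog '0 0.5 45 0 0 0 60;0 0 35 0 0 0 60;0 0 13 0 0 0 60;0 0 0 0 0 0 60;0 0 0 0 0 0 0;0 0 0 0 0 0 0;0 0 0 0 0 0 0;0 0 0 0 0 0 0;0 0 0 0 0 0 0;0 0 -40 0 0 0 0;0 0 -50 0 0 0 0;0 0 0 0 0 0 0'
python3 - <<'E'
from h import *
print(step((.4953,-.3715,.115),8))
E
```

```text
time_s: 12.35
position: [0.6287, -0.1789, 0.1225]
tcp_rot: [[-0.891, 0.454, 0.009], [0.454, 0.891, -0.004], [-0.009, 0.0, -1.0]]
force: [-0.2, -0.2, -1.1]
opening: 0.271
grasp_force: 30.0
[[31.6, -232.1, 7.1], ('turn deg', np.float64(55.0), 'rad', np.float64(0.96), 'j6', np.float64(-88.7))]
```

```bash
python3 -m jog '6 -46 1 0 0 0 0;6 -46 1 0 0 0 0;6 -46 1 0 0 0 0;6 -46 1 0 0 0 0;6 -47 1 0 0 0 0;0 0 0 0 0 0.16 0;0 0 0 0 0 0.16 0;0 0 0 0 0 0.16 0;0 0 0 0 0 0.16 0;0 0 0 0 0 0.16 0;0 0 0 0 0 0.16 0;0 0 0 0 0 0 0'
python3 - <<'E'
from h import *
print(step((.4953,-.3715,.0315),8))
look("wrist","spindle_a",.1)
E
```

```text
time_s: 13.85
position: [0.4936, -0.3693, 0.1119]
tcp_rot: [[-0.141, 0.99, -0.002], [0.99, 0.141, 0.002], [0.002, -0.001, -1.0]]
force: [0.3, -0.4, 0.2]
opening: 0.27
grasp_force: 30.0
[[-2.6, 1.4, 80.4], ('turn deg', np.float64(0.1), 'rad', np.float64(0.002), 'j6', np.float64(-55.3))]
wrist spindle_a 0.76 [531.8, -329.5, 59.6, 19.5, -81.8] [405. 201.] [166. 143. 101.]
wrist spindle_a 0.74 [626.1, -297.3, 71.3, 19.7, -66.6] [621. 169.] [ 96.  54. 116.]
wrist spindle_a 0.73 [493.7, -364.9, 110.6, 24.5, -80.6] [317. 235.] [153. 129.  91.]
wrist spindle_a 0.64 [614.2, -394.3, 32.6, 22.4, 6.2] [529. 328.] [201. 116.  54.]
  origin 0.97 [ 0.5577 -0.3646  0.017 ]
  origin 0.78 [ 0.4887 -0.3682  0.0951]
  origin 0.64 [ 0.7113 -0.3007  0.0086]
  origin 0.6 [ 0.718  -0.4449  0.0069]
```

Separation is about 64 mm, which is good. Lowering and releasing.

```bash
python3 -m jog '-2 2 35 0 0 0 0;0 0 25 0 0 0 0;0 0 15 0 0 0 0;0 0 5 0 0 0 0;0 0 0 0 0 0 0;0 0 0 0 0 0 36;0 0 0 0 0 0 36;0 0 0 0 0 0 36;0 0 -40 0 0 0 36;0 0 -50 0 0 0 60;0 0 0 0 0 0 60'
python3 - <<'E'
from h import *
print(step((.454,-.168,.12),118))
E
```

```text
time_s: 15.38
position: [0.4987, -0.3739, 0.1274]
tcp_rot: [[-0.139, 0.99, 0.006], [0.99, 0.14, -0.007], [-0.008, 0.005, -1.0]]
force: [1.3, 0.2, -0.3]
opening: 0.561
grasp_force: 0.0
[[210.1, -15.6, 5.6], ('turn deg', np.float64(70.0), 'rad', np.float64(1.222), 'j6', np.float64(-55.1))]
```

```bash
python3 -m jog '52.5 -4 1 0 0 0 60;52.5 -4 1 0 0 0 60;52.5 -4 1 0 0 0 60;52.5 -4 1 0 0 0 60;0 0 0 0 0 0.1746 60;0 0 0 0 0 0.1746 60;0 0 0 0 0 0.1746 60;0 0 0 0 0 0.1746 60;0 0 0 0 0 0.1746 60;0 0 0 0 0 0.1746 60;0 0 0 0 0 0.1746 60;0 0 0 0 0 0 60'
python3 - <<'E'
from h import *
look("wrist","button_a",.022,"w4")
look("top","spindle_a",.017)
look("scene","spindle_a",.017)
print(step((.454,-.168,.026),118))
E
```

```text
time_s: 16.88
position: [0.4509, -0.1656, 0.1184]
tcp_rot: [[0.882, 0.471, -0.001], [0.471, -0.882, 0.001], [-0.001, -0.001, -1.0]]
force: [-0.6, 0.4, 0.9]
opening: 0.69
grasp_force: 0.0
wrist button_a 0.67 [462.5, -162.3, 62.6, 30.2, 28.1] [321. 192.] [160. 135.  96.]
wrist button_a 0.44 [553.0, -329.9, 146.6, 119.8, -67.9] [563. 190.] [213. 189. 144.]
  origin 0.87 [ 0.4493 -0.1685 -0.0007]
top spindle_a 0.78 [558.8, -363.8, 108.5, 25.8, -87.2] [444. 208.] [194. 165. 120.]
top spindle_a 0.78 [714.8, -299.4, 112.1, 29.4, -89.9] [417. 149.] [119.  63. 131.]
top spindle_a 0.75 [712.8, -449.9, 114.9, 33.8, -3.4] [475. 150.] [192. 113.  52.]
top spindle_a 0.53 [497.9, -376.8, 97.2, 24.8, -82.9] [449. 232.] [197. 168. 121.]
  origin 0.9 [ 0.7114 -0.3021  0.0127]
  origin 0.85 [ 0.4967 -0.371   0.0182]
  origin 0.85 [ 0.7167 -0.4479  0.0118]
  origin 0.78 [ 0.5555 -0.3654  0.0147]
scene spindle_a 0.92 [717.5, -446.7, 120.7, 38.1, 4.9] [149. 242.] [202. 124.  58.]
scene spindle_a 0.91 [720.6, -296.9, 111.4, 39.4, -79.1] [206. 251.] [143.  88. 139.]
scene spindle_a 0.51 [496.5, -369.0, 112.1, 44.1, -79.2] [212. 184.] [199. 170. 121.]
  origin 0.95 [ 0.7194 -0.4531  0.0096]
  origin 0.9 [ 0.7133 -0.302   0.0122]
  origin 0.84 [ 0.5564 -0.3571  0.0156]
  origin 0.67 [ 0.4982 -0.3706  0.0197]
[[1.3, 3.1, 93.1], ('turn deg', np.float64(0.0), 'rad', np.float64(0.0), 'j6', np.float64(28.5))]
```

View pics/w4.png

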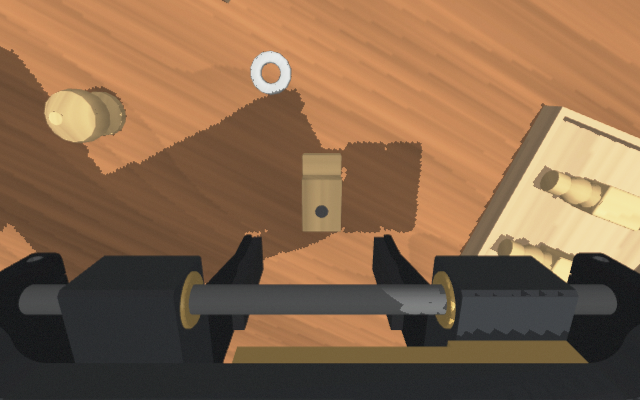

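Button B is at px (321,192), tongue up and centred, with its hole at (321,211). Grasping it.

```bash
python3 -m jog '2 0.5 45 0 0 0 60;0 0 35 0 0 0 60;0 0 12.5 0 0 0 60;0 0 0 0 0 0 60;0 0 0 0 0 0 0;0 0 0 0 0 0 0;0 0 0 0 0 0 0;0 0 0 0 0 0 0;0 0 0 0 0 0 0;0 0 -45 0 0 0 0;0 0 -40 0 0 0 0;0 0 0 0 0 0 0'
python3 - <<'E'
from h import *
import math
a=math.radians(-13.5);u=np.array([math.cos(a),math.sin(a)]);S=np.array([.652,-.012])
for x in (-46,46):
  for f in (-8,8): print(x,f,S+u*(x+f)/1000)
# tongue along tray +x or -x: current tongue yaw 28 -> -13.5 : origin at centre -8
p=S+u*.038; print(step((*p,.11),76.5))
E
```

```text
time_s: 18.82
position: [0.4549, -0.1662, 0.1139]
tcp_rot: [[0.883, 0.469, 0.005], [0.469, -0.883, -0.003], [0.003, 0.005, -1.0]]
force: [-0.9, -1.0, -1.1]
opening: 0.338
grasp_force: 30.0
-46 -8 [0.59949202 0.00060605]
-46 8 [ 0.61504994 -0.00312908]
46 -8 [ 0.68895006 -0.02087092]
46 8 [ 0.70450798 -0.02460605]
[[274.9, -18.5, 4.5], ('turn deg', np.float64(41.5), 'rad', np.float64(0.724), 'j6', np.float64(28.7))]
```

```bash
python3 -m jog '55 -3.7 0 0 0 0 0;55 -3.7 0 0 0 0 0;55 -3.7 0 0 0 0 0;55 -3.7 0 0 0 0 0;55 -3.7 0 0 0 0 0;0 0 0 0 0 0.181 0;0 0 0 0 0 0.181 0;0 0 0 0 0 0.181 0;0 0 0 0 0 0.181 0;0 0 0 0 0 0 0;0 0 0 0 0 0 0'
python3 - <<'E'
from h import *
look("wrist","split_tray",.02,"w5")
look("wrist","button_a",.1)
print(step((.689,-.021,.0315),76.5))
E
```

```text
time_s: 20.2
position: [0.687, -0.0199, 0.1104]
tcp_rot: [[0.973, -0.231, -0.002], [-0.231, -0.973, 0.0], [-0.002, 0.0, -1.0]]
force: [0.6, -0.5, -0.9]
opening: 0.343
grasp_force: 30.0
wrist split_tray 0.66 [657.3, -11.6, 185.7, 112.6, -13.4] [318. 202.] [165. 140. 107.]
wrist button_a 0.83 [701.4, -22.2, 51.9, 30.9, -13.4] [317. 235.] [148. 125.  89.]
  origin 0.98 [ 0.6803 -0.0211  0.0831]
[[1.6, 0.6, 80.1], ('turn deg', np.float64(0.0), 'rad', np.float64(0.001), 'j6', np.float64(92.5))]
```

View pics/w5.png

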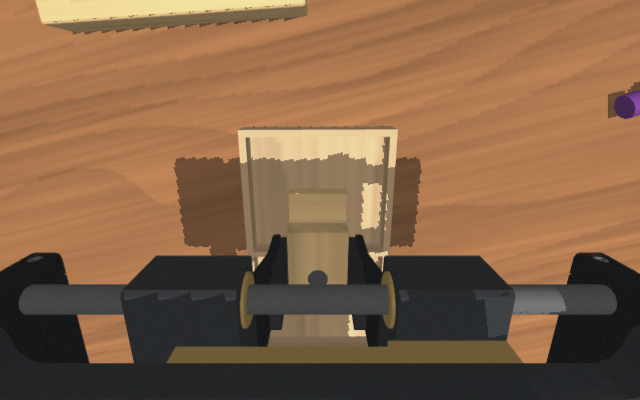

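The button is held at px (317,240), inside the outline of the far compartment. Lowering it.

```bash
python3 -m jog '3 0 35 0 0 0 0;0 0 25 0 0 0 0;0 0 15 0 0 0 0;0 0 4.5 0 0 0 0;0 0 0 0 0 0 0;0 0 0 0 0 0 45;0 0 0 0 0 0 45;0 0 0 0 0 0 45;0 0 -40 0 0 0 45;0 0 -50 0 0 0 60;0 0 0 0 0 0 60'
python3 - <<'E'
from h import *
print(step((.452,.191,.12),60))
E
```

```text
time_s: 21.88
position: [0.6941, -0.0213, 0.1273]
tcp_rot: [[0.972, -0.233, 0.011], [-0.233, -0.972, -0.002], [0.011, -0.001, -1.0]]
force: [-0.5, -0.7, -0.9]
opening: 0.645
grasp_force: 0.0
[[-285.0, -149.9, 4.3], ('turn deg', np.float64(16.5), 'rad', np.float64(0.288), 'j6', np.float64(92.5))]
```

```bash
python3 -m jog '-47.5 -25 0 0 0 0 60;-47.5 -25 0 0 0 0 60;-47.5 -25 0 0 0 0 60;-47.5 -25 0 0 0 0 60;-47.5 -25 0 0 0 0 60;-47.5 -25 0 0 0 0 60;0 0 0 0 0 0.144 60;0 0 0 0 0 0.144 60;0 0 0 0 0 0 60;0 0 0 0 0 0 60'
python3 - <<'E'
from h import *
look("wrist","button_a",.022,"w6")
look("top","button_a",.027)
print(step((.452,.191,.026),60))
E
```

```text
time_s: 23.12
position: [0.4481, 0.1915, 0.1217]
tcp_rot: [[0.867, -0.498, -0.001], [-0.498, -0.867, -0.0], [-0.001, 0.001, -1.0]]
force: [1.0, -0.6, -0.7]
opening: 0.689
grasp_force: 0.0
wrist button_a 0.9 [462.9, 185.9, 61.0, 29.4, -29.0] [316. 185.] [155. 131.  93.]
  origin 0.77 [0.4495 0.1919 0.0005]
top button_a 0.85 [693.4, -23.4, 57.7, 29.8, -13.4] [310. 156.] [204. 176. 130.]
top button_a 0.66 [464.3, 186.7, 53.2, 19.9, -42.1] [225. 246.] [139. 116.  82.]
  origin 0.55 [0.4539 0.1906 0.0011]
  origin 0.54 [ 0.6925 -0.0248  0.0104]
[[3.4, -1.3, 96.0], ('turn deg', np.float64(0.0), 'rad', np.float64(0.0), 'j6', np.float64(130.0))]
```

View pics/w6.png

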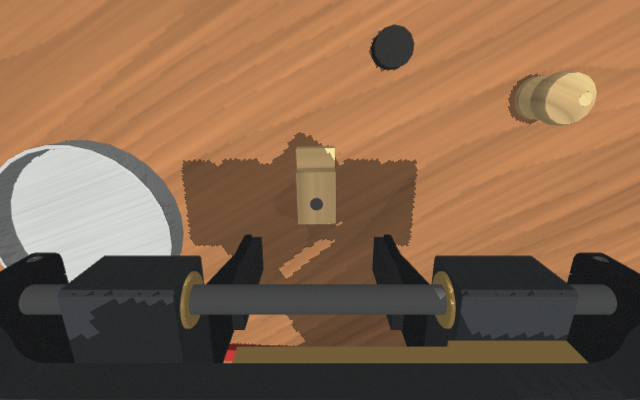

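Button B is in its compartment. Button A is at px (316,185), slightly left of the jaw centre line. Grasping it.

```bash
python3 -m jog '4 -1.2 45 0 0 0 60;0 0 35 0 0 0 60;0 0 15.5 0 0 0 60;0 0 0 0 0 0 60;0 0 0 0 0 0 0;0 0 0 0 0 0 0;0 0 0 0 0 0 0;0 0 0 0 0 0 0;0 0 0 0 0 0 0;0 0 -45 0 0 0 0;0 0 -40 0 0 0 0;0 0 0 0 0 0 0'
python3 - <<'E'
from h import *
print(step((.6,.0005,.11),76.5))
E
```

```text
time_s: 24.92
position: [0.4542, 0.1911, 0.1139]
tcp_rot: [[0.866, -0.5, 0.006], [-0.5, -0.866, 0.001], [0.005, -0.004, -1.0]]
force: [-0.9, 0.1, 0.4]
opening: 0.344
grasp_force: 30.0
[[221.5, 92.3, 4.6], ('turn deg', np.float64(-16.5), 'rad', np.float64(-0.288), 'j6', np.float64(129.8))]
```

```bash
python3 -m jog '44.3 18.5 0 0 0 0 0;44.3 18.5 0 0 0 0 0;44.3 18.5 0 0 0 0 0;44.3 18.5 0 0 0 0 0;44.3 18.5 0 0 0 0 0;0 0 0 0 0 -0.144 0;0 0 0 0 0 -0.144 0;0 0 0 0 0 0 0;0 0 0 0 0 0 0'
python3 - <<'E'
from h import *
look("wrist","split_tray",.02)
look("wrist","button_a",.1,"w7")
print(step((.6,.0005,.0315),76.5))
E
```

```text
time_s: 26.05
position: [0.5974, 0.0001, 0.1107]
tcp_rot: [[0.972, -0.235, -0.002], [-0.235, -0.972, 0.0], [-0.002, 0.0, -1.0]]
force: [-0.1, -0.1, -0.2]
opening: 0.342
grasp_force: 30.0
wrist split_tray 0.61 [645.9, -9.5, 177.6, 111.5, -13.1] [316. 115.] [194. 165. 125.]
  origin 0.76 [ 0.649  -0.009   0.0015]
wrist button_a 0.97 [612.7, -2.4, 55.0, 30.9, -13.5] [317. 234.] [146. 124.  88.]
wrist button_a 0.68 [691.5, -20.4, 37.6, 20.9, -13.5] [315.  60.] [232. 210. 149.]
  origin 0.92 [ 0.6872 -0.0199  0.0067]
  origin 0.91 [0.597  0.0013 0.0858]
[[1.8, -0.9, 80.1], ('turn deg', np.float64(-0.0), 'rad', np.float64(-0.0), 'j6', np.float64(92.8))]
```

View pics/w7.png

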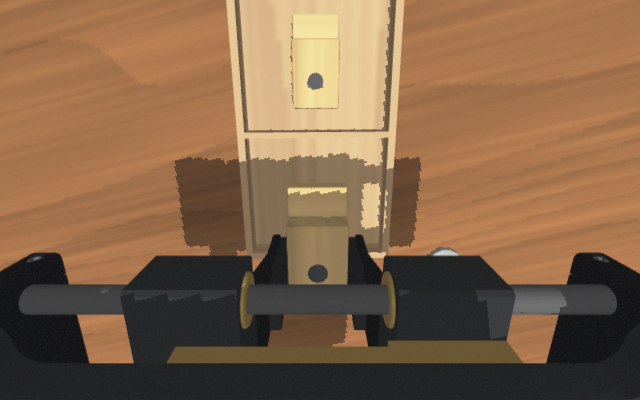

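Button B lies flat in the far compartment, with its hole at px (315,80). Button A is held over the near compartment at (317,235). Lowering it.

```bash
python3 -m jog '2 0 35 0 0 0 0;0 0 25 0 0 0 0;0 0 15 0 0 0 0;0 0 4.5 0 0 0 0;0 0 0 0 0 0 0;0 0 0 0 0 0 45;0 0 0 0 0 0 45;0 0 0 0 0 0 45;0 0 -40 0 0 0 45;0 0 -50 0 0 0 60;0 0 0 0 0 0 65'
python3 - <<'E'
from h import *
print(step((.434,.009,.14),90))
E
```

```text
time_s: 27.72
position: [0.603, -0.0011, 0.1262]
tcp_rot: [[0.972, -0.233, 0.009], [-0.233, -0.972, -0.002], [0.009, -0.0, -1.0]]
force: [0.1, 0.2, -0.2]
opening: 0.665
grasp_force: 0.0
[[-166.6, 29.7, -15.4], ('turn deg', np.float64(-13.5), 'rad', np.float64(-0.235), 'j6', np.float64(92.8))]
```

```bash
python3 -m jog '-42 7.4 -3 0 0 0 65;-42 7.4 -3 0 0 0 65;-42 7.4 -3 0 0 0 65;-42 7.4 -3 0 0 0 65;0 0 0 0 0 0 65;0 0 0 0 0 0 65'
python3 - <<'E'
from h import *
cs={n:capture(n) for n in("wrist","scene","top")}
cv2.imwrite("pics/w8.png",cs["wrist"]["color"][:,:,::-1])
for n in cs:
    for d in trace(n,"finial")[:2]:
        if d["pixels"].sum()>20:
            r,uv=rect(cs[n],d["pixels"],.025);print(n,round(d["conf"],2),r.tolist(),uv)
    print([np.round(d["at"],4).tolist()+[round(d["conf"],2)] for d in place_of(n,"finial")])
    print("btn",[np.round(d["at"],4).tolist()+[round(d["conf"],2)] for d in place_of(n,"button_a")])
print(step((.434,.009,.03)))
E
```

```text
time_s: 28.48
position: [0.4306, 0.0096, 0.1339]
tcp_rot: [[0.972, -0.234, 0.001], [-0.234, -0.972, -0.0], [0.001, -0.0, -1.0]]
force: [0.1, 0.3, -0.6]
opening: 0.744
grasp_force: 0.0
wrist 0.67 [435.0, 9.4, 40.6, 35.9, -40.0] [316.7533557  196.94854586]
[[0.4313, 0.0091, 0.0004, 0.8]]
btn []
scene 0.68 [440.2, 12.0, 67.3, 30.3, 8.2] [350.29444444 186.44444444]
[[0.5272, -0.3662, 0.0024, 0.65], [0.4338, 0.0087, -0.0013, 0.5]]
btn [[0.6009, 0.002, 0.0078, 0.85], [0.6928, -0.0235, 0.0073, 0.82], [0.5238, -0.3658, 0.0031, 0.64]]
[]
btn [[0.6902, -0.0197, 0.0074, 0.71], [0.601, -0.0004, 0.0047, 0.62]]
[[4.4, -0.2, 104.0]]
```

View pics/w8.png

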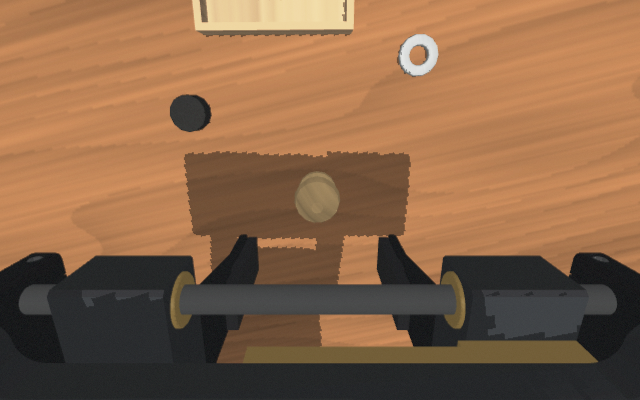

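The finial is at px (317,197), centred laterally. Grasping it at its widest ring.

```bash
python3 -m jog '3 0 45 0 0 0 65;0 0 40 0 0 0 65;0 0 19 0 0 0 65;0 0 0 0 0 0 65;0 0 0 0 0 0 0;0 0 0 0 0 0 0;0 0 0 0 0 0 0;0 0 0 0 0 0 0;0 0 0 0 0 0 0;0 0 0 0 0 0 0;0 0 -30 0 0 0 0;0 0 -50 0 0 0 0'
python3 - <<'E'
from h import *
print(step((.519,.364,.12)))
E
```

```text
time_s: 30.58
position: [0.4315, 0.0093, 0.1098]
tcp_rot: [[0.972, -0.234, -0.004], [-0.234, -0.972, 0.001], [-0.004, -0.0, -1.0]]
force: [0.6, -0.4, 0.6]
opening: 0.386
grasp_force: 29.7
[[2.2, -365.3, -10.2]]
```

```bash
python3 -m jog '0 -20 -10 0 0 0 0;0 -45 0 0 0 0 0;0 -50 0 0 0 0 0;0 -50 0 0 0 0 0;0 -50 0 0 0 0 0;0 -50 0 0 0 0 0;0 -50 0 0 0 0 0;0 -35 0 0 0 0 0;0 -15 0 0 0 0 0;0 0 0 0 0 0 0;0 0 0 0 0 0 0'
python3 - <<'E'
from h import *
c=capture("scene");u,v=proj(c,(.519,.364,.1)).astype(int)
a=c["color"][max(0,v-60):v+80,u-90:u+90];w=capture("wrist")["color"]
a=cv2.resize(a,None,fx=2,fy=2); w=cv2.resize(w,None,fx=.68,fy=.7)
o=np.zeros((580,440,3),np.uint8);o[:a.shape[0],:a.shape[1]]=a[:580,:440];o[300:580,:435]=w[:280,:435]
cv2.imwrite("pics/w9.png",o[:,:,::-1])
print(step((.519,.364,.0345)),[np.round(d["at"],4).tolist() for d in place_of("scene","round_tin")])
E
```

```text
time_s: 31.95
position: [0.5171, 0.3625, 0.1197]
tcp_rot: [[0.972, -0.234, -0.002], [-0.234, -0.972, -0.001], [-0.002, 0.002, -1.0]]
force: [-0.0, 0.1, 0.0]
opening: 0.391
grasp_force: 29.7
[[1.3, -1.9, 85.4]] [[0.5234, 0.363, -0.0021], [0.6919, -0.0217, 0.0058]]
```

View pics/w9.png

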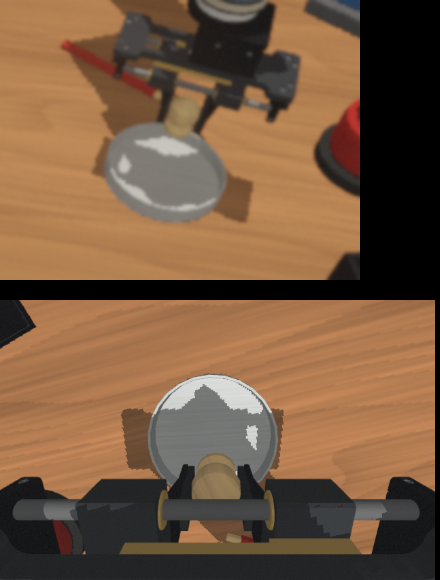

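Run:
```python
from h import *
c=capture("scene");u,v=proj(c,(.519,.364,.1)).astype(int)
a=cv2.resize(c["color"][v-30:v+30,u-30:u+30],(400,400),interpolation=cv2.INTER_CUBIC)
w=cv2.resize(capture("wrist")["color"][180:340,240:400],(400,400),interpolation=cv2.INTER_CUBIC)
cv2.imwrite("pics/w10.png",np.hstack([a,w])[:,:,::-1])
```

```text
(no output)
```

View pics/w10.png

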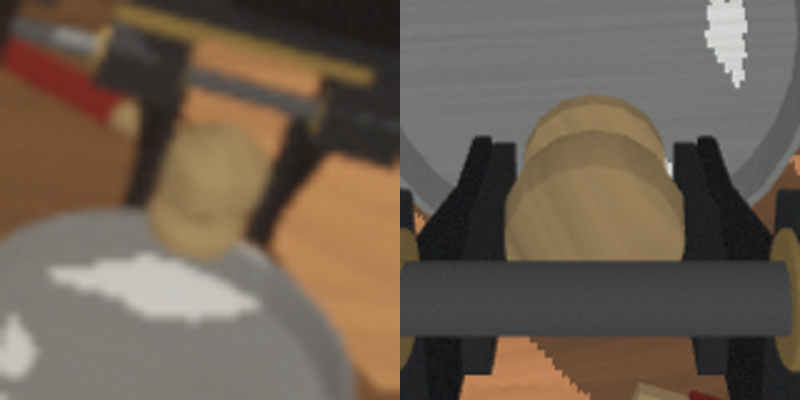

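The finial looks upright in the jaws, with its foot at px (595,125). Lowering it into the tin.

```bash
python3 -m jog '1 -1 40 0 0 0 0;0 0 25 0 0 0 0;0 0 14 0 0 0 0;0 0 6.3 0 0 0 0;0 0 0 0 0 0 0;0 0 0 0 0 0 0'
python3 -m jog '0 0 0 0 0 0 45;0 0 0 0 0 0 60;0 0 0 0 0 0 60;0 0 -30 0 0 0 60;0 0 -60 0 0 0 60;0 0 -60 0 0 0 60;-60 0 0 0 0 0 60;-30 0 -30 0 0 0 60;0 0 0 0 0 0 60'
python3 - <<'E'
from h import *
o=[]
for n in("top","scene"):
    c=capture(n); r=[]
    for p in ((.519,.364,.02),(.65,-.012,.02),(.527,-.367,.02)):
        u,v=proj(c,p).astype(int);r.append(cv2.resize(c["color"][v-48:v+48,u-48:u+48],(264,264),interpolation=cv2.INTER_CUBIC))
    o.append(np.hstack(r))
    for t in("finial","round_tin","button_a","spindle_a"): print(n,t,[np.round(d["at"],4).tolist() for d in place_of(n,t)])
cv2.imwrite("pics/end.png",np.vstack(o)[:,:,::-1])
E
```

```text
time_s: 32.95
position: [0.5197, 0.3651, 0.0356]
tcp_rot: [[0.972, -0.233, 0.002], [-0.233, -0.972, 0.001], [0.001, -0.001, -1.0]]
force: [-0.1, -0.1, -0.4]
opening: 0.387
grasp_force: 29.7
time_s: 34.08
position: [0.4302, 0.3869, 0.217]
tcp_rot: [[0.973, -0.231, 0.003], [-0.231, -0.973, 0.002], [0.002, -0.003, -1.0]]
force: [0.7, 0.6, -0.7]
opening: 0.686
grasp_force: 0.0
top finial [[0.5195, 0.3599, 0.004], [0.6013, 0.0005, 0.0084]]
top round_tin [[0.5174, 0.3659, 0.0006]]
top button_a [[0.6041, -0.0028, 0.0051], [0.6917, -0.0194, 0.0089]]
top spindle_a [[0.5556, -0.3655, 0.0146], [0.7133, -0.3014, 0.0089], [0.7165, -0.4503, 0.0133], [0.4953, -0.3701, 0.0122]]
scene finial []
scene round_tin [[0.5242, 0.3595, -0.0051]]
scene button_a [[0.6946, -0.0222, 0.0056], [0.6002, -0.0015, 0.0062]]
scene spindle_a [[0.5595, -0.3589, 0.0122], [0.7171, -0.3007, 0.0125], [0.4974, -0.3723, 0.0186], [0.7167, -0.4537, 0.0087]]
```

View pics/end.png

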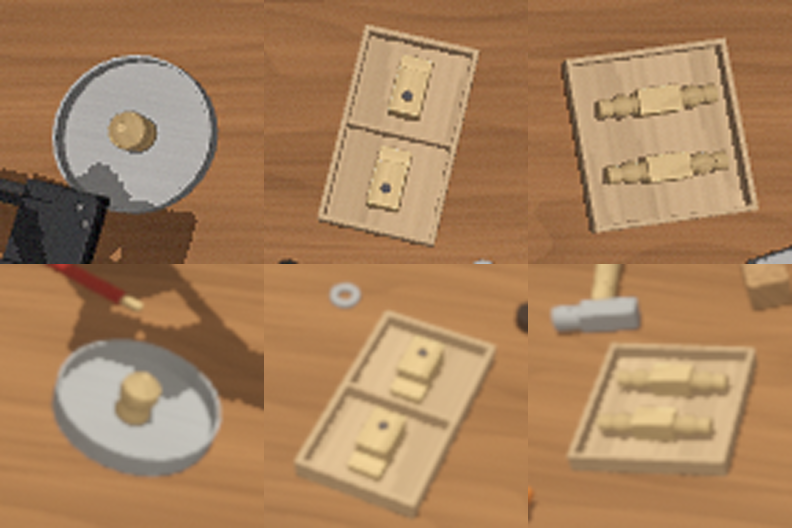

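The views from both cameras show the finial upright in the tin, one button flat in each compartment, and both spindles flat side by side in the broad tray.

```bash
python3 -m jog '0 0 0 0 0 0 60;0 0 0 0 0 0 60;0 0 0 0 0 0 60;0 0 0 0 0 0 60' | head -1; python3 -c "
from rig import *
print(hand_in())"
```

```text
time_s: 35.08
the job is handed in; nothing more can be done
None
```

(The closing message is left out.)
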